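Weigh the lemon on the spring scale

TASK

Weigh the lemon: take the hand scale whose tray holds the lemon by its handle and lift it straight up until the tray hangs a few centimetres clear of the worktop, and hold it still there for a good two seconds so that the scale can be read. Then set the tray gently back down where it stood, with the lemon still in it, and let go. Leave the other scale, with the garlic, alone.

Things in the scene. Friction and masses are not known exactly. Their poses are not given: they have to be found in the camera images.
- lemon_handle (a point): Centre of the black T handle (red ends) on top of the hand scale that carries the lemon, 210 mm above the worktop at rest. A bar 80 mm long along the tray's y, 24 mm wide, 22 mm high. Grip it across the 24 mm from above. Below it an upright 20 mm tube holds a spring (about 110 N/m): raised, the handle draws 25 to 55 mm out, by the load, before the tray lifts; at most 70 mm.
- lemon_tray: Round steel tray, 140 mm in diameter, rim 18 mm high, with the lemon in it. A wire bow over its y diameter (top 106 mm up) joins it to the scale; it cannot turn or tilt relative to the scale. Origin: centre of its underside, on the worktop (z = 0) at rest; z up, y along the handle. Set down, the spring draws the handle back to 210 mm above it. Load 0.3 to 0.5 kg.
- lemon_middle (a point): Centre of the yellow lemon, 78 x 55 x 56 mm, lying loose in the tray under the bow, about 32 mm above the tray's underside.
- garlic_handle (a point): Centre of the handle of the other hand scale: the same scale and tray, but with a white garlic bulb in the tray. Not to be moved.
Not all that is in view belongs to the job. Leave any orange look-alike of the lemon_tray alone.

How it is judged:
By the outcome, as a careful person would: the job done as asked, in the order asked, and still so for the second after the job is handed in, with the robot touching nothing.
It also fails if it takes over 40 s, if anything falls off the work surface, if the arm or the gripper's body presses on something with over 40 N, if the wrist force passes 120 N, or if a joint passes its speed limit or range.

ROBOT

A 6-joint arm with a two-finger parallel gripper is mounted at the origin on a cart in front of the work surface, level with it; the furniture and walls round the work are solid. World frame = base frame: x ahead of the robot, y to its left, z up, the work surface at z = 0. Lengths are in mm, angles in degrees, forces in N, time in s.
With the tool pointing down it reaches from about 300 to 850 mm from the base axis. Payload 4.2 kg.
Tool frame: the origin (TCP) lies at the very end of the fingers, on their centre line; the grasp point (between the pads) lies 19 mm behind it; z points along the fingers, y is the direction in which the jaws open and shut (so a half turn about z gives the same grasp; the last joint's range is limited). The gripper opens to 91 mm and grips with 3 to 60 N. Pads are 32 mm wide; open, the fingers measure 118 mm over their backs; the gripper's body (76 mm by 178 mm) begins 60 mm behind the grasp point.
Start: joints at [-73.281, 18.312, 89.639, -0, 72.044, -1.146], TCP at [176.397, -547.291, 213.976] pointing down, gripper open.
Joint ranges: [-177.97, 177.97], [-48.28, 115.42], [12.27, 149.76], [-77.06, 257.06], [2.81, 150.46], [-146.56, 146.56]. Speed limits (degrees/s): [147.25, 147.25, 180, 180, 180, 180].

INTERFACE

Orientations are given as [roll, pitch, yaw] about the fixed x, y, z axes, in that order (R = Rz(yaw) Ry(pitch) Rx(roll)).
In Python, from workcell import telemetry, grab_frame, job gives the robot as it stands.
- The arm moves only by the tool drive_tool, never from a script. Its argument "moves" is a list of rows, each an object of numbers: "claw": the closure, from -1 (fully open) to 1 (shut); "dx", "dy", "dz": the shift along the tool's x, y, z in units of 20 mm (1.0 is 20 mm); "yaw": the turn about the tool's z in units of 0.15 rad (1.0 is 0.15 rad). In form: [{"claw": .., "dx": .., "dy": .., "dz": .., "yaw": ..}, ...]. A call has 1 to 5 rows; each row shifts and turns the pose as measured when the row begins, along the tool's axes as they then stand; what a row does not reach is not made up. A row lasts 1/8 s, in which the tool goes at most 62.5 mm and 10.7 degrees, less where a joint would pass 70% of its speed; a pose out of reach is approached as far as the arm can. A call with a number of a shift or a turn outside -1 to 1 is refused whole. A call with a gripper value outside its range is refused whole. The fingers move at their own pace and stop on an object; "grip_force" is the grip in N (left out, the last holds). Time passes only in rows, so rows that do not move let the fingers close. It gives the time, the measured TCP pose, the force and the opening at its end, in the units of the state.
- telemetry.state(): the state, without advancing time (a new reading comes with each control period).
- grab_frame(name): name is "side" or "top"; returns a dict with "color" (480x640x3 uint8, blue, green, red), "vertical_fov" (degrees; the focal length in pixels is half the picture's height over the tangent of half this angle, whatever the lens; pixels are square), "cx", "cy" (the principal point, pixels), "dist" ([k1, k2, p1, p2, k3] as OpenCV has them; the pictures are not rectified), "pose" (4x4, takes a point from camera to world coordinates). Camera axes: x right, y down, z forward; pixel columns grow to the right and rows downward; lengths in mm; the calibration is good to about 2 mm. A picture is of the moment at which its call begins. There is no depth.
- job.job_done(): hands the job in, once; it reports no verdict.
The state is a dict: "time_s": time; "qpos": joint angles; "qvel": joint speeds; "effort": joint torques, N m; "ee_pos": TCP position; "ee_rot": TCP orientation; "force": force on the tool from outside, world axes, zero at the start; "torque": the same for the moment, N m; "gripper_width": finger opening in mm.
Only numpy, scipy, OpenCV 4.12 (cv2) and the standard library are available. Lean on these libraries where they do the work, as an engineer would, in place of code of your own. Each camera call takes 0.05 s, during which the arm holds its last target.

## Working session

There is one attempt and no reset: what is moved stays moved. The work goes in short steps, Python scripts to look and compute and a tool call to move; the robot and the scene stay as the last step left them, time stands still between calls to the robot, and variables do not carry over. Pictures are saved under pics/ and viewed, and the job is handed in when it is done.

Besides the shell and the picture viewer there is one more tool, called after "Request:" as name([rows], argument=value, ...), one row to a line, values as JSON. drive_tool: Moves the arm, as the interface text tells. Its arguments: {"type":"object","properties":{"moves":{"type":"array"},"grip_force":{"type":"number"}},"required":["moves"]}

```bash
mkdir -p pics
cat > h.py <<'E'
import numpy as np,cv2
from workcell import telemetry,grab_frame,job
def K(f):
    fl=240/np.tan(np.radians(f["vertical_fov"])/2)
    return np.array([[fl,0,f["cx"]],[0,fl,f["cy"]],[0,0,1.]])
def ray(f,uv):
    p=cv2.undistortPoints(np.array([[uv]],float),K(f),np.array(f["dist"],float))[0,0]
    P=np.array(f["pose"]);return P[:3,3],P[:3,:3]@np.array([p[0],p[1],1])
def atz(f,uv,z):
    o,d=ray(f,uv);return o+d*(z-o[2])/d[2]
def proj(f,X):
    P=np.linalg.inv(np.array(f["pose"]));r,_=cv2.Rodrigues(P[:3,:3])
    return cv2.projectPoints(np.array(X,float).reshape(-1,3),r,P[:3,3],K(f),np.array(f["dist"],float))[0][:,0]
E
python3 - <<'E'
from h import *
import pickle
for n in("side","top"):
    f=grab_frame(n);cv2.imwrite(f"pics/{n}0.png",f["color"]);pickle.dump(f,open(n+"0.pkl","wb"));print(n,np.array(f["pose"]).round(2).tolist(),f["vertical_fov"])
print(telemetry.state())
E
```

```text
side [[-0.99, -0.08, 0.13, 268.38], [-0.16, 0.45, -0.88, 1072.76], [0.01, -0.89, -0.45, 704.4], [0.0, 0.0, 0.0, 1.0]] 44.357182368729205
top [[0.13, -0.97, 0.2, 228.6], [-0.99, -0.13, 0.03, -22.18], [-0.0, -0.2, -0.98, 1154.35], [0.0, 0.0, 0.0, 1.0]] 46.507035661030436
{'time_s': 0.1, 'qpos': array([-7.32806116e+01,  1.83468196e+01,  8.97004766e+01, -1.10284085e-04,
        7.20426365e+01, -1.14628480e+00]), 'qvel': array([ 0.08176779,  0.00430387, -0.20678592,  0.0115367 , -0.00324755,
        0.04754348]), 'effort': array([ 4.11607598e-04, -4.13332272e+01, -2.32509845e+01,  7.29392795e-02,
        4.22013632e-02, -5.15820159e-05]), 'ee_pos': array([ 176.26792831, -546.83788911,  213.20877368]), 'ee_rot': array([-1.79910083e+02, -1.69427403e-03,  1.78657059e+01]), 'force': array([ 0.05859311, -0.08016469,  0.08721849]), 'torque': array([ 0.01794947, -0.01992275, -0.00413089]), 'gripper_width': 91.59461424545967}
```

View pics/side0.png

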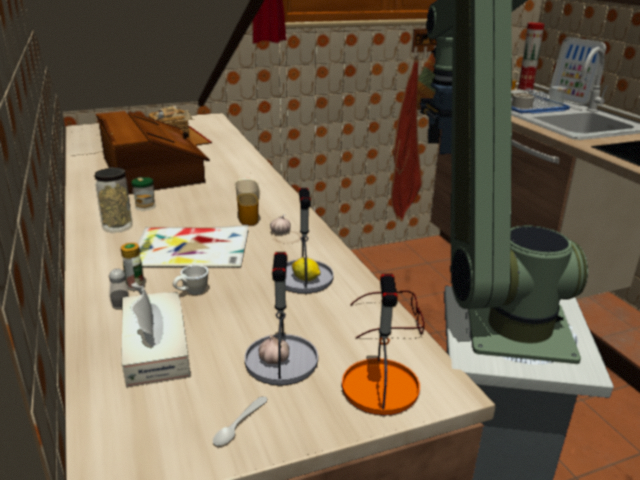

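View pics/top0.png

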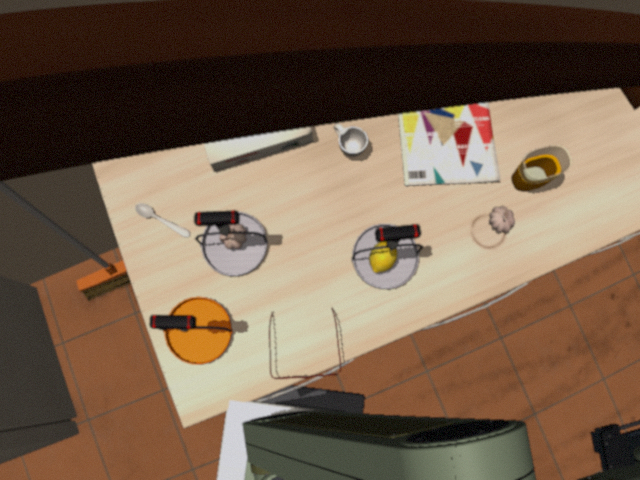

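The lemon scale is in the middle: side view handle ~(305,197), tray ~(306,275); top view handle ~(398,233), tray ~(386,257). The garlic scale is at top view (216,218), and the orange one is at (172,322).

Run:
```python
from h import *
a=cv2.imread("pics/side0.png")[175:300,255:355];b=cv2.imread("pics/top0.png")[205:305,335:440]
cv2.imwrite("pics/c1.png",cv2.resize(a,None,fx=4.5,fy=4.5,interpolation=cv2.INTER_CUBIC))
cv2.imwrite("pics/c2.png",cv2.resize(b,None,fx=6,fy=6,interpolation=cv2.INTER_CUBIC)[:600])
```

```text
(no output)
```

View pics/c1.png

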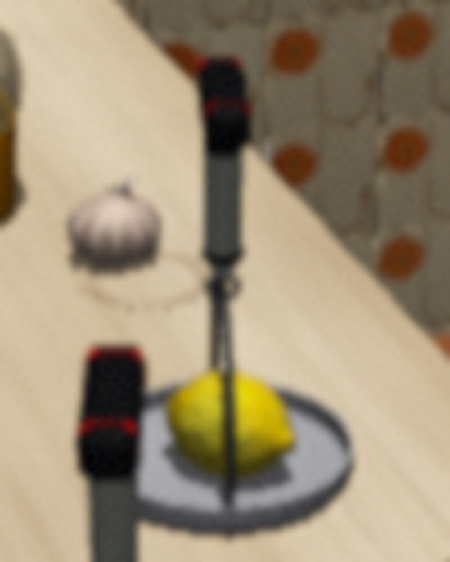

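View pics/c2.png

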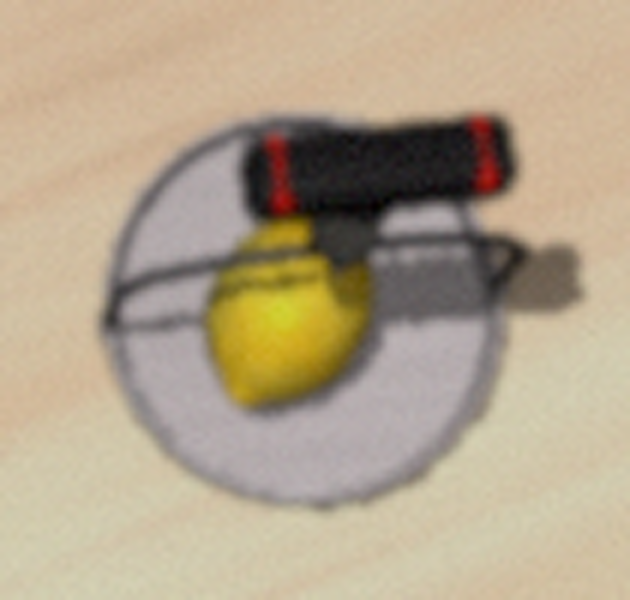

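Run:
```python
from h import *
import pickle
t=pickle.load(open("top0.pkl","rb"));s=pickle.load(open("side0.pkl","rb"))
c=lambda u,v:(335+u/6,205+v/6)
L=atz(t,c(249,178),216);R=atz(t,c(512,155),216)
print("handle",L,R,(L+R)/2,np.linalg.norm(L-R),np.degrees(np.arctan2(*(L-R)[1::-1])))
print("tray",atz(t,c(304,310),12))
# foot of bow left / right
a=atz(t,c(110,322),18);b=atz(t,c(495,305),18);print("bow",a,b,(a+b)/2,np.degrees(np.arctan2(*(a-b)[1::-1])))
d=lambda u,v:(255+u/4.5,175+v/4.5)
# side handle top face: ends
A=atz(s,d(222,60),221);B=atz(s,d(230,108),221);print("side",A,B)
for n,z,xy in(("top",0,0),):pass
m=(L+R)/2
print(proj(s,[[m[0],m[1],210],[m[0],m[1],221]]), "expect", d(224,104))
for nm,f,uv in(("garlicH",t,(216,218)),("orangeH",t,(172,322))):print(nm,atz(f,uv,210))
for nm,uv in(("jar",(540,170)),("cup",(352,140)),("garlic2",(502,220))):print(nm,atz(t,uv,30))
```

```text
handle [470.5047086  -88.05423562 216.        ] [ 487.29147351 -163.31702739  216.        ] [ 478.89809105 -125.68563151  216.        ] 77.11214755941455 102.57356034811731
tray [ 478.46695399 -126.55218766   12.        ]
bow [464.30611977 -59.65763242  18.        ] [ 487.47787036 -192.06386157   18.        ] [ 475.89199507 -125.860747     18.        ] 99.92652282555314
side [ 485.15589754 -149.12759848  221.        ] [470.26666374 -87.77627228 221.        ]
[[305.22134024 196.93408192]
 [305.24733346 192.31847573]] expect (304.77777777777777, 198.11111111111111)
garlicH [466.08172773 194.96659511 210.        ]
orangeH [275.09759824 240.33182546 210.        ]
jar [ 711.04421168 -443.78792293   30.        ]
cup [721.75006301 -26.37029295  30.        ]
garlic2 [ 585.38548168 -363.49667728   30.        ]
```

```bash
python3 - <<'E'
from h import *
import pickle
t=pickle.load(open("top0.pkl","rb"));s=pickle.load(open("side0.pkl","rb"))
for uv in((60,165),(200,135),(320,118),(450,102),(600,88)):
    print(uv,[atz(t,uv,z)[:2].round().tolist() for z in (400,500,600,700)])
for uv in((253,5),(228,50),(202,100)):
    o,d=ray(s,uv)
    print(uv,[(o+d*k/d[2]).round().tolist() for k in (-50,-100,-200,-300)])
E
python3 - <<'E'
import cv2
a=cv2.imread("pics/side0.png")[0:150,50:450]
cv2.imwrite("pics/c3.png",cv2.convertScaleAbs(cv2.resize(a,None,fx=2,fy=2),alpha=2.5,beta=20))
a=cv2.imread("pics/top0.png")
cv2.imwrite("pics/c4.png",cv2.convertScaleAbs(a,alpha=2.,beta=20))
E
```

```text
(60, 165) [[471.0, 402.0], [439.0, 346.0], [406.0, 290.0], [374.0, 233.0]]
(200, 135) [[540.0, 197.0], [499.0, 168.0], [458.0, 139.0], [416.0, 110.0]]
(320, 118) [[588.0, 26.0], [541.0, 19.0], [493.0, 13.0], [445.0, 7.0]]
(450, 102) [[641.0, -164.0], [586.0, -145.0], [532.0, -126.0], [477.0, -107.0]]
(600, 88) [[707.0, -403.0], [643.0, -353.0], [580.0, -302.0], [517.0, -252.0]]
(253, 5) [[430.0, 461.0, 654.0], [591.0, -151.0, 604.0], [915.0, -1374.0, 504.0], [1238.0, -2597.0, 404.0]]
(228, 50) [[369.0, 749.0, 654.0], [469.0, 425.0, 604.0], [670.0, -222.0, 504.0], [871.0, -869.0, 404.0]]
(202, 100) [[343.0, 866.0, 654.0], [418.0, 659.0, 604.0], [568.0, 246.0, 504.0], [718.0, -168.0, 404.0]]
```

View pics/c3.png

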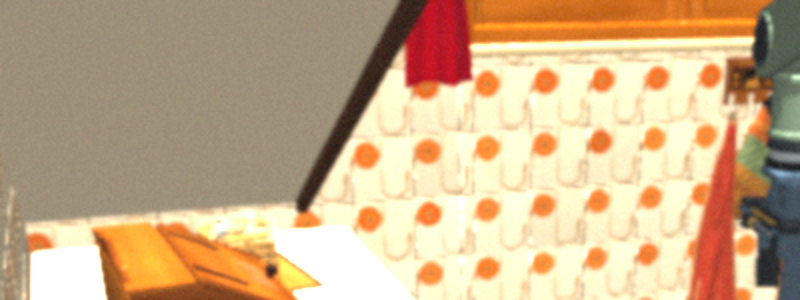

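View pics/c4.png

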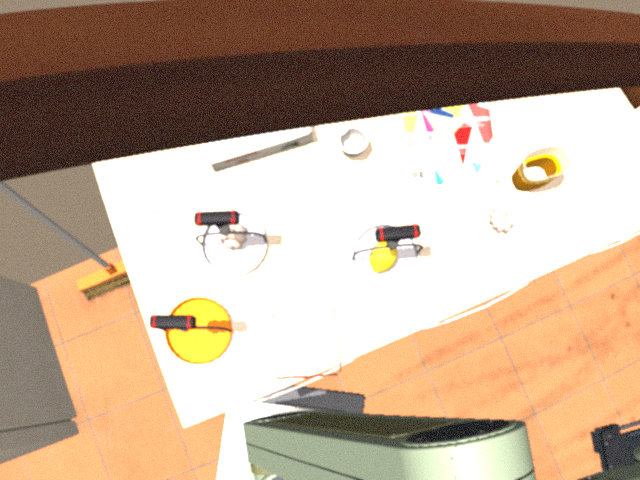

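Top crop: handle ends are at crop (249,178) and (512,155), which puts the handle centre near (478.5, -126) with the bar at about 101.5° in the world. The side view agrees within ~1 px. The overhead hood stays beyond x≈560 at the heights I'll use. First I'll raise the tool and turn it.

Request:
drive_tool([
  {"claw": -1, "dx": 0, "dy": 0, "dz": -1, "yaw": -1},
  {"claw": -1, "dx": 0, "dy": 0, "dz": -1, "yaw": -1},
  {"claw": -1, "dx": 0, "dy": 0, "dz": -1, "yaw": -1},
  {"claw": -1, "dx": 0, "dy": 0, "dz": -1, "yaw": -1},
  {"claw": -1, "dx": 0, "dy": 0, "dz": -0.7, "yaw": -1},
], grip_force=30)

```text
time_s: 0.72
ee_pos: [175.8, -545.2, 305.7]
ee_rot: [-179.6, -0.5, 62.2]
force: [0.0, -0.7, -0.7]
gripper_width: 91.1
```

Request:
drive_tool([
  {"claw": -1, "dx": 0, "dy": 0, "dz": 0, "yaw": -1},
  {"claw": -1, "dx": 0, "dy": 0, "dz": 0, "yaw": -1},
  {"claw": -1, "dx": 0, "dy": 0, "dz": 0, "yaw": -1},
  {"claw": -1, "dx": 0, "dy": 0, "dz": 0, "yaw": -1},
  {"claw": -1, "dx": 0, "dy": 0, "dz": 0, "yaw": -1},
])

```text
time_s: 1.35
ee_pos: [175.6, -544.7, 304.8]
ee_rot: [180.0, -0.8, 106.7]
force: [0.3, -0.2, -0.1]
gripper_width: 91.6
```

Request:
drive_tool([
  {"claw": -1, "dx": 0.93, "dy": 1, "dz": 0, "yaw": 0.6},
  {"claw": -1, "dx": 0.93, "dy": 1, "dz": 0, "yaw": 0},
  {"claw": -1, "dx": 0.93, "dy": 1, "dz": 0, "yaw": 0},
  {"claw": -1, "dx": 0.93, "dy": 1, "dz": 0, "yaw": 0},
  {"claw": -1, "dx": 0.93, "dy": 1, "dz": 0, "yaw": 0},
])

```text
time_s: 1.98
ee_pos: [253.8, -429.4, 302.9]
ee_rot: [-179.9, -1.1, 101.2]
force: [0.2, -0.0, 0.9]
gripper_width: 91.1
```

Request:
drive_tool([
  {"claw": -1, "dx": 0.93, "dy": 1, "dz": 0, "yaw": 0},
  {"claw": -1, "dx": 0.93, "dy": 1, "dz": 0, "yaw": 0},
  {"claw": -1, "dx": 0.93, "dy": 1, "dz": 0, "yaw": 0},
  {"claw": -1, "dx": 0.93, "dy": 1, "dz": 0, "yaw": 0},
  {"claw": -1, "dx": 0.93, "dy": 1, "dz": 0, "yaw": 0},
])

```text
time_s: 2.6
ee_pos: [335.4, -313.9, 302.5]
ee_rot: [-179.8, -1.3, 101.2]
force: [0.2, 0.2, -0.2]
gripper_width: 90.9
```

Request:
drive_tool([
  {"claw": -1, "dx": 0.93, "dy": 1, "dz": 0, "yaw": 0},
  {"claw": -1, "dx": 0.93, "dy": 1, "dz": 0, "yaw": 0},
  {"claw": -1, "dx": 0.93, "dy": 1, "dz": 0, "yaw": 0},
  {"claw": -1, "dx": 0.93, "dy": 1, "dz": 0, "yaw": 0},
  {"claw": -1, "dx": 0.93, "dy": 1, "dz": 0, "yaw": 0},
])

```text
time_s: 3.22
ee_pos: [416.7, -198.6, 302.4]
ee_rot: [-179.6, -1.5, 101.2]
force: [-0.6, -0.2, -0.5]
gripper_width: 91.2
```

Request:
drive_tool([
  {"claw": -1, "dx": 0.74, "dy": 0.94, "dz": 0, "yaw": 0},
  {"claw": -1, "dx": 0.74, "dy": 0.94, "dz": 0, "yaw": 0},
  {"claw": -1, "dx": 0.74, "dy": 0.94, "dz": 0, "yaw": 0},
  {"claw": -1, "dx": 0.74, "dy": 0.94, "dz": 0, "yaw": 0},
  {"claw": -1, "dx": 0, "dy": 0, "dz": 0, "yaw": 0},
])

```text
time_s: 3.85
ee_pos: [480.3, -121.7, 301.2]
ee_rot: [-179.4, -1.6, 101.3]
force: [-0.1, 0.2, 0.2]
gripper_width: 91.2
```

Run:
```python
from h import *
for n in("side","top"):
    f=grab_frame(n);cv2.imwrite(f"pics/{n}1.png",f["color"])
s=telemetry.state();print(s["ee_pos"],s["ee_rot"],s["qpos"])
a=cv2.imread("pics/side1.png")[60:300,200:420]
cv2.imwrite("pics/c5.png",cv2.resize(a,None,fx=2.4,fy=2.4,interpolation=cv2.INTER_CUBIC))
```

```text
[ 479.48062772 -122.69019255  301.40015542] [-179.34529591   -1.58931426  101.24365022] [-16.432855     9.12675997  89.53266671   1.11229316  82.66014524
 -27.84039565]
```

View pics/c5.png

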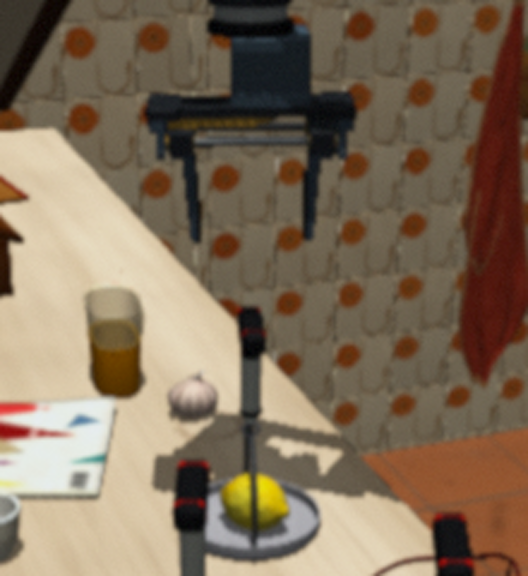

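View pics/top1.png

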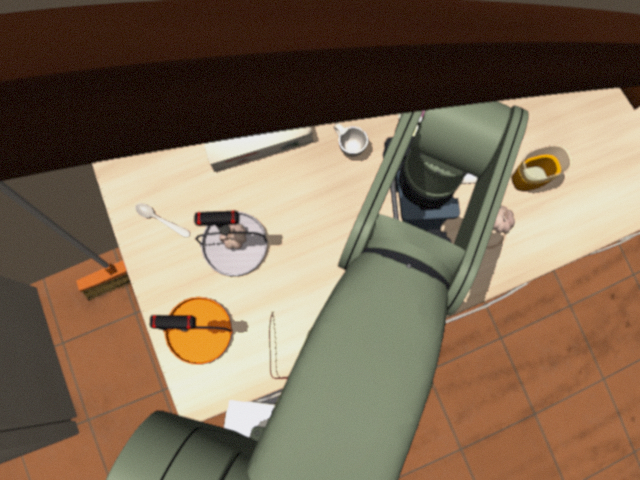

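Side crop: the open jaws (195 and 310) straddle the handle (251), so they're centred. I'll go down about 108 mm with a small correction along the bar.

Request:
drive_tool([
  {"claw": -1, "dx": -0.2, "dy": 0, "dz": 1, "yaw": 0},
  {"claw": -1, "dx": -0.2, "dy": 0, "dz": 1, "yaw": 0},
  {"claw": -1, "dx": 0, "dy": 0, "dz": 0.9, "yaw": 0},
  {"claw": -1, "dx": 0, "dy": 0, "dz": 0.5, "yaw": 0},
  {"claw": -1, "dx": 0, "dy": 0, "dz": 0, "yaw": 0},
])

```text
time_s: 4.58
ee_pos: [477.3, -132.6, 232.0]
ee_rot: [-179.3, -1.5, 101.0]
force: [0.7, 0.8, -0.0]
gripper_width: 91.1
```

Run:
```python
from h import *
f=grab_frame("side")
a=f["color"][100:300,220:400]
cv2.imwrite("pics/c6.png",cv2.resize(a,None,fx=3,fy=3,interpolation=cv2.INTER_CUBIC))
```

```text
(no output)
```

View pics/c6.png

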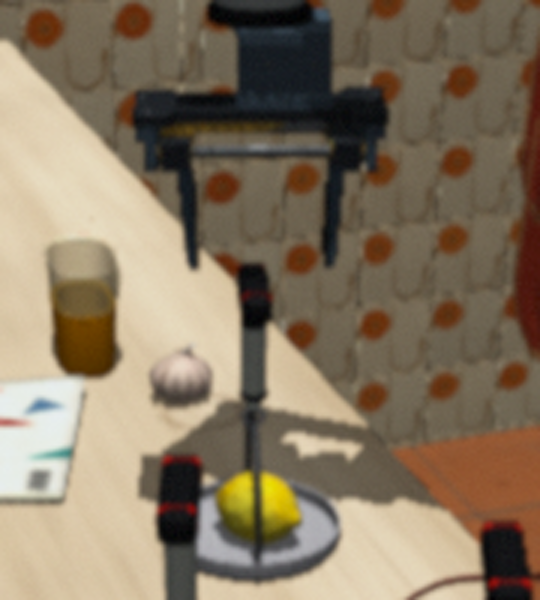

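Run:
```python
from h import *
import pickle
s=pickle.load(open("side0.pkl","rb"))
print(proj(s,[[477.3,-132.6,232],[478.5,-126,221],[478.5,-126,100],[471,-87,221],[486,-164,221],[471,-87,199]]), (220+261/3,100+265/3),"handle near face",(220+257/3,100+310/3))
```

```text
[[306.52983259 186.60607379]
 [305.44916856 192.27966534]
 [305.16912289 241.20736452]
 [305.71328442 199.10986909]
 [305.1221414  185.96763401]
 [305.65674794 208.50877018]] (307.0, 188.33333333333331) handle near face (305.6666666666667, 203.33333333333331)
```

Request:
drive_tool([
  {"claw": -1, "dx": 0.25, "dy": 0.14, "dz": 0.5, "yaw": 0},
  {"claw": -1, "dx": 0, "dy": 0, "dz": 0.6, "yaw": 0},
  {"claw": -1, "dx": 0, "dy": 0, "dz": 0.6, "yaw": 0},
  {"claw": -1, "dx": 0, "dy": 0, "dz": 0.25, "yaw": 0},
  {"claw": -1, "dx": 0, "dy": 0, "dz": 0, "yaw": 0},
])

```text
time_s: 5.25
ee_pos: [479.4, -126.0, 191.8]
ee_rot: [-179.5, -1.4, 101.0]
force: [-0.3, 0.6, 0.1]
gripper_width: 91.0
```

Request:
drive_tool([
  {"claw": 0.2, "dx": 0, "dy": 0, "dz": 0, "yaw": 0},
  {"claw": 0.35, "dx": 0, "dy": 0, "dz": 0, "yaw": 0},
  {"claw": 0.45, "dx": 0, "dy": 0, "dz": 0, "yaw": 0},
  {"claw": 1, "dx": 0, "dy": 0, "dz": 0, "yaw": 0},
  {"claw": 1, "dx": 0, "dy": 0, "dz": 0, "yaw": 0},
], grip_force=30)

```text
time_s: 5.88
ee_pos: [480.1, -126.3, 192.9]
ee_rot: [-179.6, -1.3, 101.0]
force: [0.5, 0.9, 0.0]
gripper_width: 44.6
```

Run:
```python
from h import *
f=grab_frame("side")
a=f["color"][100:300,220:400]
cv2.imwrite("pics/c7.png",cv2.resize(a,None,fx=3,fy=3,interpolation=cv2.INTER_CUBIC))
```

```text
(no output)
```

View pics/c7.png

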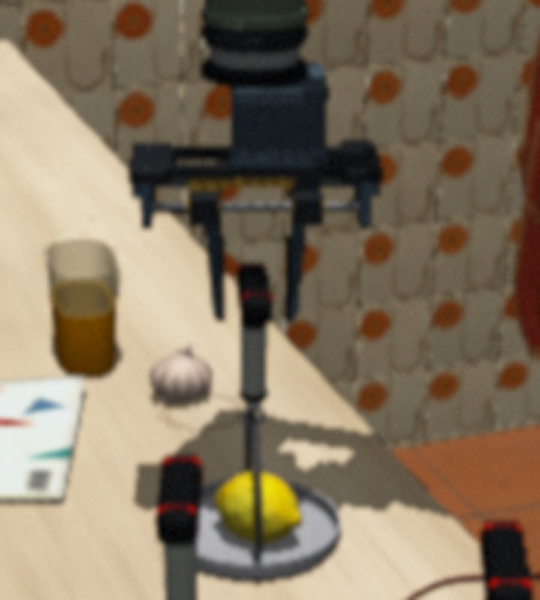

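Fingers are centred on the bar (217/293 about 254) and still closing.

Request:
drive_tool([
  {"claw": 1, "dx": 0, "dy": 0, "dz": 0, "yaw": 0},
  {"claw": 1, "dx": 0, "dy": 0, "dz": 0, "yaw": 0},
  {"claw": 1, "dx": 0, "dy": 0, "dz": 0, "yaw": 0},
  {"claw": 1, "dx": 0, "dy": 0, "dz": 0, "yaw": 0},
])

```text
time_s: 6.42
ee_pos: [480.4, -126.7, 192.9]
ee_rot: [-179.6, -1.3, 101.0]
force: [-0.5, -0.7, 0.6]
gripper_width: 24.0
```

Request:
drive_tool([
  {"claw": 1, "dx": 0, "dy": 0, "dz": -0.4, "yaw": 0},
  {"claw": 1, "dx": 0.02, "dy": 0, "dz": -0.5, "yaw": 0},
  {"claw": 1, "dx": 0.02, "dy": 0, "dz": -0.5, "yaw": 0},
  {"claw": 1, "dx": 0, "dy": 0, "dz": -0.4, "yaw": 0},
  {"claw": 1, "dx": 0, "dy": 0, "dz": -0.2, "yaw": 0},
])

```text
time_s: 7.05
ee_pos: [479.8, -126.3, 234.4]
ee_rot: [-179.5, -1.4, 101.0]
force: [-0.2, 0.3, -4.6]
gripper_width: 23.7
```

Request:
drive_tool([
  {"claw": 1, "dx": 0, "dy": 0, "dz": -0.2, "yaw": 0},
  {"claw": 1, "dx": 0.01, "dy": 0, "dz": -0.2, "yaw": 0},
  {"claw": 1, "dx": 0, "dy": 0, "dz": -0.2, "yaw": 0},
  {"claw": 1, "dx": 0, "dy": 0, "dz": -0.2, "yaw": 0},
  {"claw": 1, "dx": 0, "dy": 0, "dz": 0, "yaw": 0},
])

```text
time_s: 7.68
ee_pos: [478.9, -126.2, 250.5]
ee_rot: [-179.3, -1.5, 101.0]
force: [-0.1, -0.4, -5.5]
gripper_width: 24.0
```

Run:
```python
from h import *
f=grab_frame("side")
a=f["color"][100:300,220:400]
cv2.imwrite("pics/c8.png",cv2.resize(a,None,fx=3,fy=3,interpolation=cv2.INTER_CUBIC))
print(telemetry.state()["force"])
```

```text
[ 0.11933089 -0.30414561 -5.74960664]
```

View pics/c8.png

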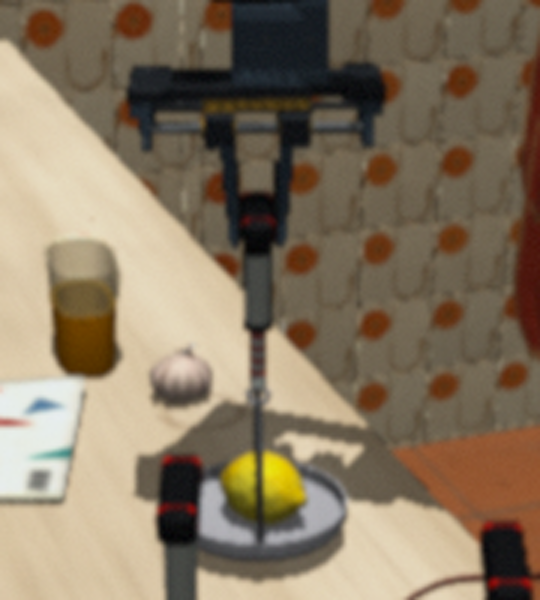

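The tray is already off the worktop: its lower edge rose from crop row 578 to 556, about 16 mm. I'll raise it another ~22 mm, gently.

Request:
drive_tool([
  {"claw": 1, "dx": 0, "dy": 0.03, "dz": -0.25, "yaw": 0},
  {"claw": 1, "dx": 0.01, "dy": 0.03, "dz": -0.3, "yaw": 0},
  {"claw": 1, "dx": 0.01, "dy": 0.02, "dz": -0.3, "yaw": 0},
  {"claw": 1, "dx": 0, "dy": 0, "dz": -0.2, "yaw": 0},
  {"claw": 1, "dx": 0, "dy": 0, "dz": -0.05, "yaw": 0},
])

```text
time_s: 8.35
ee_pos: [480.9, -125.9, 273.8]
ee_rot: [-179.3, -1.5, 101.0]
force: [0.1, -0.1, -5.1]
gripper_width: 24.0
```

Request:
drive_tool([
  {"claw": 1},
  {"claw": 1},
  {"claw": 1},
  {"claw": 1},
  {"claw": 1},
])

```text
validation failed for argument at $.mo...
```

Run:
```python
from h import *
f=grab_frame("side")
a=f["color"][100:300,220:400]
cv2.imwrite("pics/c9.png",cv2.resize(a,None,fx=3,fy=3,interpolation=cv2.INTER_CUBIC))
print(telemetry.state())
```

```text
{'time_s': 8.4, 'qpos': array([-16.64763185,   9.9840767 ,  92.36901459,   0.97907957,
        78.98683976, -27.86479398]), 'qvel': array([-0.05547838,  0.10904412,  0.39839333, -0.00700981, -0.51488242,
        0.04626921]), 'effort': array([ 2.90542412e-03, -3.60478771e+01, -2.56311572e+01,  1.62748522e-01,
        2.75860950e-01, -6.77401731e-04]), 'ee_pos': array([ 480.80588337, -125.89044412,  273.78681432]), 'ee_rot': array([-179.26088563,   -1.47257803,  101.00938265]), 'force': array([ 0.65879984,  0.62752292, -4.78750921]), 'torque': array([-0.07789688, -0.2369203 , -0.03381556]), 'gripper_width': 23.83862764303349}
```

View pics/c9.png

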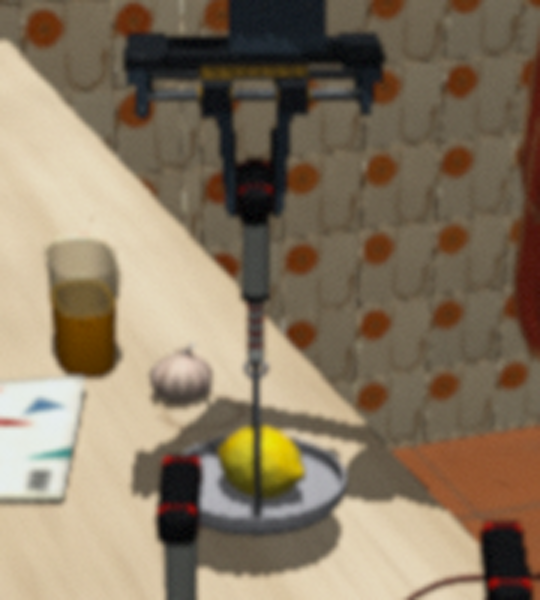

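The tray hangs about 38 mm clear, with the lemon in it. Now I'll hold it.

Request:
drive_tool([
  {"claw": 1, "dx": 0, "dy": 0, "dz": 0, "yaw": 0},
  {"claw": 1, "dx": 0, "dy": 0, "dz": 0, "yaw": 0},
  {"claw": 1, "dx": 0, "dy": 0, "dz": 0, "yaw": 0},
  {"claw": 1, "dx": 0, "dy": 0, "dz": 0, "yaw": 0},
  {"claw": 1, "dx": 0, "dy": 0, "dz": 0, "yaw": 0},
])

```text
time_s: 9.02
ee_pos: [480.4, -125.8, 273.1]
ee_rot: [-179.2, -1.5, 101.0]
force: [-0.3, -0.2, -4.6]
gripper_width: 23.8
```

Request:
drive_tool([
  {"claw": 1, "dx": 0, "dy": 0, "dz": 0, "yaw": 0},
  {"claw": 1, "dx": 0, "dy": 0, "dz": 0, "yaw": 0},
  {"claw": 1, "dx": 0, "dy": 0, "dz": 0, "yaw": 0},
  {"claw": 1, "dx": 0, "dy": 0, "dz": 0, "yaw": 0},
  {"claw": 1, "dx": 0, "dy": 0, "dz": 0, "yaw": 0},
])

```text
time_s: 9.65
ee_pos: [480.4, -125.8, 273.2]
ee_rot: [-179.2, -1.5, 101.0]
force: [-0.5, 0.1, -4.7]
gripper_width: 23.8
```

Request:
drive_tool([
  {"claw": 1, "dx": 0, "dy": 0, "dz": 0, "yaw": 0},
  {"claw": 1, "dx": 0, "dy": 0, "dz": 0, "yaw": 0},
  {"claw": 1, "dx": 0, "dy": 0, "dz": 0, "yaw": 0},
  {"claw": 1, "dx": 0, "dy": 0, "dz": 0, "yaw": 0},
  {"claw": 1, "dx": 0, "dy": 0, "dz": 0, "yaw": 0},
])

```text
time_s: 10.28
ee_pos: [480.4, -125.8, 273.2]
ee_rot: [-179.2, -1.5, 101.0]
force: [0.2, -0.9, -5.4]
gripper_width: 23.8
```

Request:
drive_tool([
  {"claw": 1, "dx": 0, "dy": 0, "dz": 0, "yaw": 0},
  {"claw": 1, "dx": 0, "dy": 0, "dz": 0, "yaw": 0},
  {"claw": 1, "dx": 0, "dy": 0, "dz": 0, "yaw": 0},
  {"claw": 1, "dx": 0, "dy": 0, "dz": 0, "yaw": 0},
  {"claw": 1, "dx": 0, "dy": 0, "dz": 0, "yaw": 0},
])

```text
time_s: 10.9
ee_pos: [480.4, -125.8, 273.1]
ee_rot: [-179.2, -1.5, 101.0]
force: [-0.4, -0.5, -5.6]
gripper_width: 23.5
```

Request:
drive_tool([
  {"claw": 1, "dx": 0, "dy": 0, "dz": 0, "yaw": 0},
  {"claw": 1, "dx": 0, "dy": 0, "dz": 0, "yaw": 0},
  {"claw": 1, "dx": 0, "dy": 0, "dz": 0, "yaw": 0},
  {"claw": 1, "dx": 0, "dy": 0, "dz": 0, "yaw": 0},
  {"claw": 1, "dx": 0, "dy": 0, "dz": 0, "yaw": 0},
])

```text
time_s: 11.52
ee_pos: [480.4, -125.8, 273.1]
ee_rot: [-179.2, -1.5, 101.0]
force: [0.1, -0.6, -5.4]
gripper_width: 24.0
```

Run:
```python
from h import *
f=grab_frame("side")
a=f["color"][100:300,220:400]
cv2.imwrite("pics/c10.png",cv2.resize(a,None,fx=3,fy=3,interpolation=cv2.INTER_CUBIC))
```

```text
(no output)
```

View pics/c10.png

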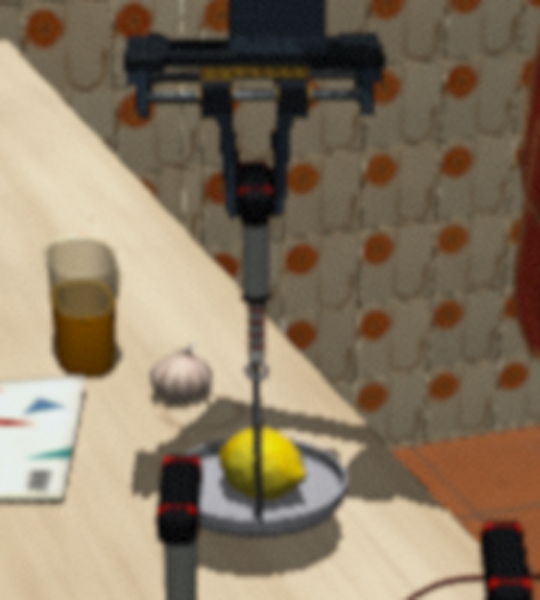

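Held still for over 3 s. Now I'll lower it gently, with touchdown expected near TCP z≈235.

Request:
drive_tool([
  {"claw": 1, "dx": -0.01, "dy": 0, "dz": 0.2, "yaw": 0},
  {"claw": 1, "dx": -0.02, "dy": 0, "dz": 0.3, "yaw": 0},
  {"claw": 1, "dx": -0.02, "dy": 0, "dz": 0.3, "yaw": 0},
  {"claw": 1, "dx": -0.01, "dy": 0, "dz": 0.25, "yaw": 0},
  {"claw": 1, "dx": -0.01, "dy": 0, "dz": 0.2, "yaw": 0},
])

```text
time_s: 12.2
ee_pos: [480.0, -126.6, 246.1]
ee_rot: [-179.2, -1.5, 101.0]
force: [0.6, 0.3, -5.1]
gripper_width: 24.1
```

Request:
drive_tool([
  {"claw": 1, "dx": 0, "dy": 0, "dz": 0.15, "yaw": 0},
  {"claw": 1, "dx": 0, "dy": 0, "dz": 0.15, "yaw": 0},
  {"claw": 1, "dx": 0, "dy": 0, "dz": 0.1, "yaw": 0},
  {"claw": 1, "dx": 0, "dy": 0, "dz": 0.1, "yaw": 0},
  {"claw": 1, "dx": 0, "dy": 0, "dz": 0, "yaw": 0},
])

```text
time_s: 12.82
ee_pos: [479.8, -126.3, 235.3]
ee_rot: [-179.2, -1.5, 101.0]
force: [0.3, -0.4, -5.6]
gripper_width: 23.6
```

Run:
```python
from h import *
f=grab_frame("side")
a=f["color"][100:300,220:400]
cv2.imwrite("pics/c11.png",cv2.resize(a,None,fx=3,fy=3,interpolation=cv2.INTER_CUBIC))
```

```text
(no output)
```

View pics/c11.png

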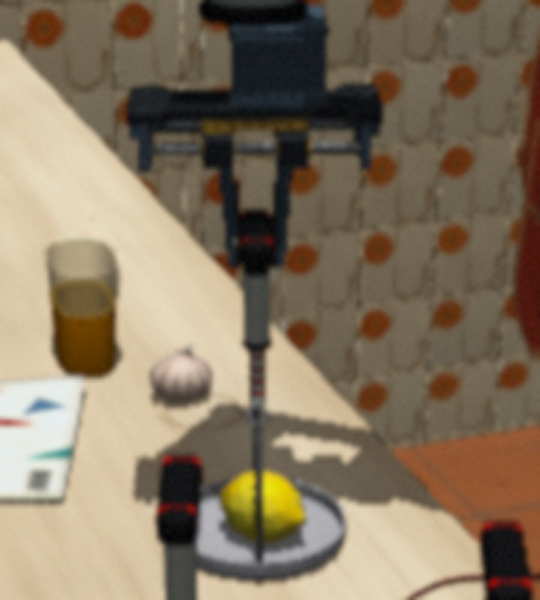

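Request:
drive_tool([
  {"claw": 1, "dx": 0, "dy": 0, "dz": 0.1, "yaw": 0},
  {"claw": 1, "dx": 0, "dy": 0, "dz": 0.15, "yaw": 0},
  {"claw": 1, "dx": 0, "dy": 0, "dz": 0.25, "yaw": 0},
  {"claw": 1, "dx": -0.01, "dy": 0, "dz": 0.35, "yaw": 0},
  {"claw": 1, "dx": -0.01, "dy": 0, "dz": 0.35, "yaw": 0},
])

```text
time_s: 13.5
ee_pos: [479.8, -126.4, 211.0]
ee_rot: [-179.2, -1.5, 101.0]
force: [-0.7, -0.0, -2.2]
gripper_width: 23.8
```

Request:
drive_tool([
  {"claw": 1, "dx": 0, "dy": 0, "dz": 0.3, "yaw": 0},
  {"claw": 1, "dx": 0, "dy": 0, "dz": 0.2, "yaw": 0},
  {"claw": 1, "dx": 0, "dy": 0, "dz": 0, "yaw": 0},
])

```text
time_s: 13.88
ee_pos: [479.7, -126.3, 200.3]
ee_rot: [-179.2, -1.4, 101.0]
force: [-1.5, -0.4, -1.7]
gripper_width: 24.0
```

Request:
drive_tool([
  {"claw": 1, "dx": 0, "dy": 0, "dz": 0.2, "yaw": 0},
  {"claw": 1, "dx": 0, "dy": 0, "dz": 0.1, "yaw": 0},
  {"claw": 1, "dx": 0, "dy": 0, "dz": 0, "yaw": 0},
])

```text
time_s: 14.25
ee_pos: [479.5, -126.3, 194.5]
ee_rot: [-179.3, -1.4, 101.0]
force: [-1.5, -0.8, -0.9]
gripper_width: 23.5
```

Run:
```python
from h import *
f=grab_frame("side")
a=f["color"][100:300,220:400]
cv2.imwrite("pics/c12.png",cv2.resize(a,None,fx=3,fy=3,interpolation=cv2.INTER_CUBIC))
print(telemetry.state()["force"],telemetry.state()["ee_pos"])
```

```text
[-0.47152134  0.18167123 -1.32444141] [ 479.53272284 -126.29139446  194.56787584]
```

View pics/c12.png

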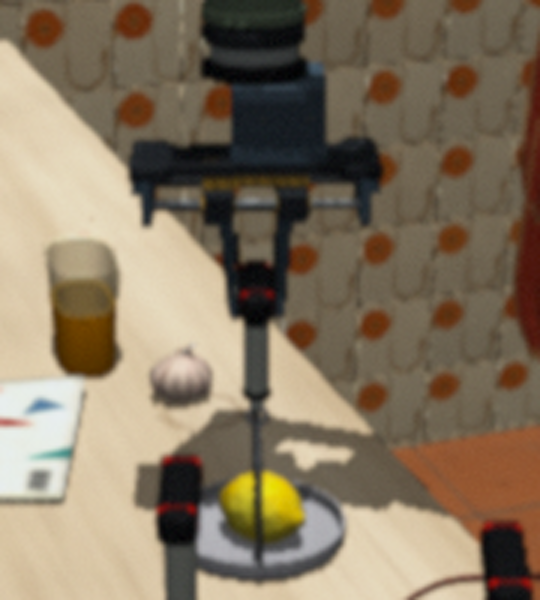

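The spring is drawn back, the tray is seated and the lemon is in it. I'll settle the last 1.5 mm and open.

Request:
drive_tool([
  {"claw": 1, "dx": 0, "dy": 0, "dz": 0.07, "yaw": 0},
  {"claw": 1, "dx": 0, "dy": 0, "dz": 0, "yaw": 0},
  {"claw": 0.3, "dx": 0, "dy": 0, "dz": 0, "yaw": 0},
  {"claw": 0, "dx": 0, "dy": 0, "dz": 0, "yaw": 0},
  {"claw": -0.5, "dx": 0, "dy": 0, "dz": 0, "yaw": 0},
])

```text
time_s: 14.92
ee_pos: [480.9, -126.3, 193.9]
ee_rot: [-179.5, -1.4, 101.0]
force: [1.3, 0.5, 0.9]
gripper_width: 49.0
```

Request:
drive_tool([
  {"claw": -0.8, "dx": 0, "dy": 0, "dz": 0, "yaw": 0},
  {"claw": -0.8, "dx": 0, "dy": 0, "dz": 0, "yaw": 0},
  {"claw": -0.8, "dx": 0, "dy": 0, "dz": 0, "yaw": 0},
  {"claw": -0.8, "dx": 0, "dy": 0, "dz": 0, "yaw": 0},
])

```text
time_s: 15.42
ee_pos: [481.3, -126.3, 194.1]
ee_rot: [-179.5, -1.4, 101.0]
force: [-0.2, -1.1, -0.3]
gripper_width: 82.7
```

Request:
drive_tool([
  {"claw": -0.8, "dx": 0, "dy": 0, "dz": -0.5, "yaw": 0},
  {"claw": -0.8, "dx": 0, "dy": 0, "dz": -1, "yaw": 0},
  {"claw": -0.8, "dx": 0, "dy": 0, "dz": -1, "yaw": 0},
  {"claw": -0.8, "dx": 0, "dy": 0, "dz": -1, "yaw": 0},
  {"claw": -0.8, "dx": 0, "dy": 0, "dz": -1, "yaw": 0},
])

```text
time_s: 16.05
ee_pos: [482.1, -128.2, 288.1]
ee_rot: [-179.5, -1.4, 101.0]
force: [0.4, -0.1, -0.0]
gripper_width: 82.5
```

Request:
drive_tool([
  {"claw": -0.8, "dx": 0, "dy": 0, "dz": -0.5, "yaw": 0},
  {"claw": -0.8, "dx": 0, "dy": 0, "dz": 0, "yaw": 0},
  {"claw": -0.8, "dx": 0, "dy": 0, "dz": 0, "yaw": 0},
  {"claw": -0.8, "dx": 0, "dy": 0, "dz": 0, "yaw": 0},
])

```text
time_s: 16.55
ee_pos: [482.3, -128.5, 299.4]
ee_rot: [-179.5, -1.3, 101.0]
force: [-0.4, 0.3, -0.8]
gripper_width: 82.2
```

Run:
```python
from h import *
f=grab_frame("side");cv2.imwrite("pics/side2.png",f["color"])
a=f["color"][100:300,220:400]
cv2.imwrite("pics/c13.png",cv2.resize(a,None,fx=3,fy=3,interpolation=cv2.INTER_CUBIC))
print(telemetry.state()["force"],telemetry.state()["ee_pos"])
```

```text
[-0.06249414 -0.521028   -0.47934515] [ 482.27032543 -128.4697075   299.31219475]
```

View pics/c13.png

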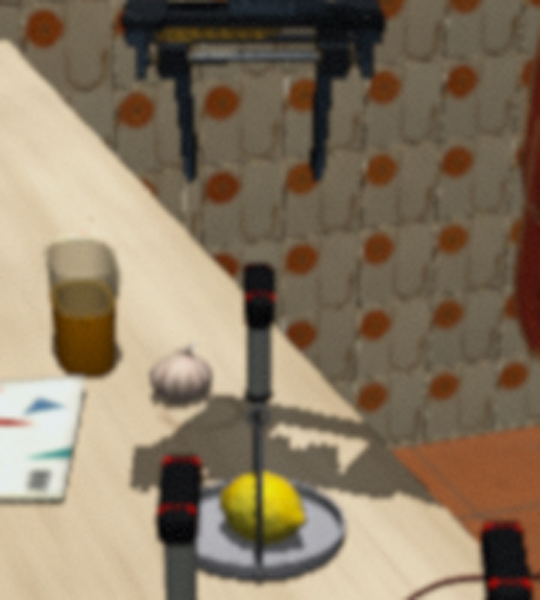

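View pics/side2.png

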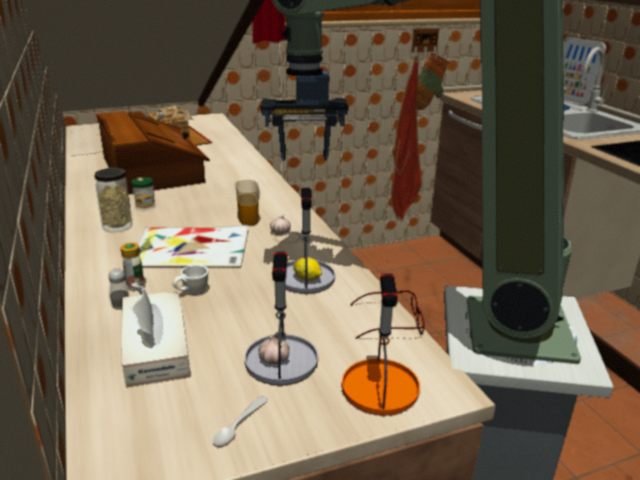

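The scale stands upright and free, within about 3 mm of where it stood. The lemon is in the tray, and the garlic and orange scales haven't moved. Handing in.

```bash
python3 -c "
from workcell import job
print(job.job_done())"
```

```text
the job is handed in; nothing more can be done
None
```

I weighed the lemon, put its scale back down and handed the job in at about 16.6 s on the robot's clock. No verdict was reported.

- **Lift and hold:** I gripped the lemon scale by its handle across the 24 mm and lifted it straight up. The tray hung about 38 mm clear and was held still for about 3 s. The tool position stayed within about 0.1 mm once it settled.
- **Force:** The wrist force read about 5 N in total, including the handle's own weight.
- **Set down:** I lowered the tray gently, let the spring draw back, opened the fingers and withdrew to about 300 mm.
- **Last checks:** The final side picture shows the scale upright and free, with the lemon in the tray. The garlic and orange scales look as they did before. The tray sits about 3 mm from its starting place, towards the robot, judged from a shift of 1–2 pixels. I didn't correct that.
- **Not checked:** I took no final picture from the top camera. One hold command was refused because its rows were incomplete; nothing moved and I sent it again.

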